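Shift the lift-table selector through its gate

TASK

Push the ball-knobbed selector lever of the lift-table control console through its gate, fully home to the end of the slot that has the tall marker pin standing at its end. Push the knob or the stem with the outside of the fingers only: never take the knob between the fingers, and leave the loose things around the console where they are. Finish with the arm clear of everything.

Things in the scene. Friction and masses are not known exactly. Their poses are not given: they have to be found in the camera images.
- console: fixed grey control console on the table, 150 (x) by 124 (y) by 88 mm high, its top an 8 mm aluminium gate plate; origin at the centre of its underside, x away from the robot (turned by up to 0.3 rad), y to the left, z up
- gate (a point): centre of the gate plate's top face, 88 mm above the console's origin, same axes. Three slots 14 mm wide run along x at y = -24, 0 and +24 mm, to x = -39 and +39 mm; a cross slot 18 mm wide (x = -9 to +9) joins them. The lever's stem changes columns only along the cross slot; it starts anywhere along the middle column. The teeth between slots are 10 mm wide with rounded ends
- select (a joint): sideways tilt of the lever about an axis along the console's x, 14 mm above its origin; rad, 0 upright (middle slot), positive leans to +y. Stops at +-0.36; the left and right slots are centred at +-0.33 with about 0.03 of play. Stiff hinge (0.3 N m, 2 to 3 N at the knob): the lever stays where it is left
- shift (a joint): lengthwise tilt of the lever about the same centre, carried by the select tilt; rad, 0 upright (in the cross slot), positive leans to +x (away from the robot). Stops at +-0.42, the far and near slot ends. Within about +-0.05 of 0 the stem can pass along the cross slot. Same stiff hinge
- knob_center (a point): centre of the lever's black ball knob, 40 mm across, on a 10 mm stem, 150 mm from the tilt centre (14 mm above the console's origin): 164 mm above the table when upright, 142 mm when home in a corner slot. In console axes from the tilt centre: x = 150 sin(shift), y = 150 sin(select) cos(shift), z = 150 cos(select) cos(shift) mm
- stem_at_gate (a point): point on the axis of the lever's stem 70 mm from the tilt centre, at the height of the gate plate
- marker: fixed steel marker pin, head 16 mm thick, standing 24 mm above the gate plate at the end of one of the four outer slots: x = +-55, y = +-24 mm in the console's frame; origin at its foot, on the plate. The other three outer slot ends carry flat steel plugs of that diameter, 4 mm high. Its corner tells the slot wanted
- fitting_a: loose chrome-steel fitting, standing, 44 mm across at the foot, 90 mm tall, left of the console; origin at the centre of its underside. Leave it where it is
- fitting_b: a second loose fitting of the same shape and size, right of the console; origin at the centre of its underside. Leave it where it is
- white_box: loose white paper carton, 70 x 70 x 60 mm high, on the far side of the console; origin at the centre of its underside. Leave it where it is
- tape_roll: loose cardboard-brown roll, 90 mm across, 48 mm high, lying flat, to the right; origin at the centre of its underside. Leave it where it is
- wrench: loose steel wrench, 150 mm long, lying flat on the robot's side of the console; origin at the middle of its underside. Leave it where it is
- screwdriver: loose screwdriver, 180 mm long, lying flat, to the left; origin at the middle of its underside. Leave it where it is
- jar: loose closed jar, 52 mm across, 75 mm tall, far right of the console; origin at the centre of its underside. Leave it where it is

How it is judged:
At the end, for the whole second after the job is handed in: The lever rests in the marked outer slot, leaned at least 0.36 of its 0.42 rad towards the slot's end, the stem at gate height within 36 mm (horizontally) of the marker pin (horizontal distance between stem_at_gate and marker below 0.036 m and (value of joint shift above 0.36 rad or value of joint shift below -0.36 rad) and (value of joint select above 0.27 rad or value of joint select below -0.27 rad) and velocity of joint shift between -0.05 and 0.05 rad/s); the robot touches nothing.
It fails at once if The knob is taken between the fingers (the grasp point comes within 22 mm of the knob's centre) (distance between the grasp point and knob_center below 0.022 m).
It fails at once if A loose thing around the console is moved by more than 25 mm or lifted (distance of any of fitting_a, fitting_b, white_box, tape_roll, wrench, screwdriver, jar from where it was at the start of the episode above 0.025 m).
It also fails if it takes over 51 s, if anything falls off the work surface, if the arm or the gripper's body presses on something with over 40 N, if the wrist force passes 120 N, or if a joint passes its speed limit or range.

ROBOT

A 6-joint arm with a two-finger parallel gripper is mounted at the origin on the work surface. World frame = base frame: x ahead of the robot, y to its left, z up, the work surface at z = 0. Lengths are in m, angles in rad, forces in N, time in s.
With the tool pointing down it reaches from about 0.425 to 1.125 m from the base axis. Payload 14.9 kg.
Tool frame: the origin (TCP) lies between the finger pads; the fingertips stand 22 mm ahead of it and the grasp point (between the pads) lies 3 mm ahead of it; x points along the fingers, y is the direction in which the jaws open and shut, and the axes are right-handed (so a half turn about x gives the same grasp; the last joint's range is limited). The gripper opens to 91 mm and grips with 3 to 60 N. Pads are 32 mm wide; open, the fingers measure 118 mm over their backs; the gripper's body (76 mm by 178 mm) begins 60 mm behind the grasp point.
Start: joints at [1.137, 0.379, 1.734, -0, 1.028, -0.033], TCP at [0.273, 0.645, 0.236] pointing down, gripper open.
Joint ranges: [-2.77, 2.77], [-0.74, 2.19], [0, 2.66], [-1.06, 4.2], [0.31, 2.87], [-3.08, 3.08]. Speed limits (rad/s): [1.89, 1.89, 2.39, 3.14, 3.14, 3.14].

INTERFACE

Orientations are given as a 3x3 rotation matrix whose columns are the frame's x, y, z axes.
In Python, from cell import manip, snapshot, camera_info, job, nets gives the robot as it stands.
- The arm moves only by the tool apply_moves, never from a script. Its argument "commands" is a list of rows, each a list of 6 numbers: the shift along the tool's x, y, z in m, then the turn, a rotation vector about the tool's x, y, z in degrees. In form: [[x, y, z, wx, wy, wz], ...]. A call has 1 to 20 rows; each row shifts and turns the pose as measured when the row begins, along the tool's axes as they then stand; what a row does not reach is not made up. A row lasts 1/12 s, in which the tool goes at most 41.7 mm and 7.16 degrees, less where a joint would pass 70% of its speed; a pose out of reach is approached as far as the arm can. A call is refused whole if a number of a shift passes 0.0417 or a number of a turn 7.16, either way. A call with a gripper value outside its range is refused whole. "gripper" is the opening, from 0 (shut) to 1 (fully open), set as the call begins (left out, the last holds). The fingers move at their own pace and stop on an object; "newtons" is the grip in N (left out, the last holds). Time passes only in rows, so rows that do not move let the fingers close. It gives the time, the measured TCP pose, the force and the opening at its end, in the units of the state.
- manip.get_obs(): the state, without advancing time (a new reading comes with each control period).
- snapshot(name): name is "scene" or "side" or "wrist"; returns the picture (480x640x3 uint8, red, green, blue); there is no depth.
- camera_info(name): a dict with "mtx" (3x3 intrinsics, pixels), "position" and "attitude" of the camera in the world; the wrist camera has in their place "tool_from_camera" (4x4, takes a point from camera to tool coordinates, whose origin is the TCP and whose axes are the tool frame's). Camera axes: x right, y down, z forward; pixel columns grow to the right and rows downward; lengths in m; the calibration is good to about 2 mm. A picture is of the moment at which its call begins: read the wrist's pose just before it. camera_info takes no time and is no camera call.
- job.sign_off(): hands the job in, once; it reports no verdict.
Trained networks look in the newest picture that a camera, given by its name, has taken for a name from the list of things; names that differ only in an ending like _2 or _b are one class to them, and where a whole thing is asked for, a point or a joint stands for the part that bears it (a point fixed in the world has none). Each returns a list of dicts, best first, with "confidence" (0 to 1); they miss things now and then, are a little off and sometimes report something else, mostly with a low value. They report only what shows in the picture. A call takes as long as a camera call.
- nets.look_for(camera, label): "xyz" ([x, y, z] in m, in world coordinates, good to about 4 mm: the middle of the surface that is visible of it).
- nets.outline_of(camera, label): "pixels" (480x640 bool, what is visible of it).
The state is a dict: "clock": time; "qpos": joint angles; "qd": joint speeds; "joint_efforts": joint torques, N m; "tool_pos": TCP position; "tool_rot": TCP orientation; "force": force on the tool from outside, world axes, zero at the start; "moment": the same for the moment, N m; "finger_gap": finger opening in m.
Only numpy, scipy, OpenCV 4.12 (cv2) and the standard library are available. Lean on these libraries where they do the work, as an engineer would, in place of code of your own. Each camera call takes 0.05 s, during which the arm holds its last target. There are 200 camera calls.

## Working session

There is one attempt and no reset: what is moved stays moved. The work goes in short steps, Python scripts to look and compute and a tool call to move; the robot and the scene stay as the last step left them, time stands still between calls to the robot, and variables do not carry over. Pictures are saved under pics/ and viewed, about 8 in all and at most 12, crops included, and the job is handed in when it is done.

Besides the shell and the picture viewer there is one more tool, called after "Request:" as name([rows], argument=value, ...), one row to a line, values as JSON. apply_moves: Moves the arm, as the interface text tells. Its arguments: {"type":"object","properties":{"commands":{"type":"array","items":{"type":"array","items":{"type":"number"}}},"gripper":{"type":"number"},"newtons":{"type":"number"}},"required":["commands"]}

```bash
mkdir -p pics; python3 - <<'E'
from cell import manip,snapshot,camera_info,nets
import cv2,numpy as np
o=manip.get_obs();print(o['clock'],o['tool_pos'],np.round(o['tool_rot'],3).tolist(),o['finger_gap'])
for c in('scene','side'):
    im=snapshot(c);cv2.imwrite(f'pics/{c}1.png',im[:,:,::-1])
    i=camera_info(c);print(c,np.array(i['mtx']).tolist(),i['position'],np.array(i['attitude']).tolist())
    for l in('console','knob_center','marker','fitting_a','white_box','tape_roll','jar'):
        print(l,[(np.round(d['xyz'],3).tolist(),round(d['confidence'],2)) for d in nets.look_for(c,l)[:3]])
E
```

```text
0.0 [0.2729253  0.64417642 0.23523859] [[-0.0, 0.39, 0.921], [-0.001, 0.921, -0.39], [-1.0, -0.001, -0.0]] 0.0911618413289232
scene [[510.59858147802487, 0.0, 322.25206968189667], [0.0, 510.59858147802487, 243.7819393630437], [0.0, 0.0, 1.0]] [1.32942564 0.60256024 0.75996042] [[-0.6240459593621512, 0.44576229891853536, -0.6417652323604284], [0.7813830296169729, 0.3531799572727982, -0.5144943914246152], [-0.002683585357905832, -0.8225326076476522, -0.5687116208817788]]
console [([0.583, 0.19, 0.074], 0.77)]
knob_center [([0.597, 0.176, 0.161], 0.8)]
marker [([0.42, 0.248, 0.006], 0.41)]
fitting_a [([0.517, 0.047, 0.051], 0.98), ([0.562, 0.321, 0.046], 0.75)]
white_box [([0.73, 0.18, 0.053], 0.94)]
tape_roll [([0.529, -0.06, 0.035], 0.61)]
jar [([0.655, 0.034, 0.054], 0.91)]
side [[587.4425418143157, 0.0, 321.4667256275976], [0.0, 587.4425418143157, 229.69189835083603], [0.0, 0.0, 1.0]] [ 0.33577282 -0.66265933  0.8298724 ] [[0.9404731702940026, -0.2284794314833423, 0.25160954939389035], [-0.33982900016324374, -0.6433756685213989, 0.6859912534447455], [0.005144570458061316, -0.7306605905231863, -0.682721491423194]]
console [([0.546, 0.132, 0.083], 0.63), ([0.582, 0.162, 0.16], 0.28)]
knob_center [([0.587, 0.161, 0.158], 0.6), ([0.555, 0.309, 0.069], 0.41)]
marker [([0.588, 0.14, 0.107], 0.53)]
fitting_a [([0.502, 0.029, 0.051], 0.93), ([0.551, 0.31, 0.068], 0.68)]
white_box [([0.707, 0.144, 0.052], 0.68), ([0.416, 0.187, 0.009], 0.66)]
tape_roll [([0.522, -0.067, 0.036], 0.88)]
jar [([0.633, 0.004, 0.051], 0.93)]
```

View pics/scene1.png

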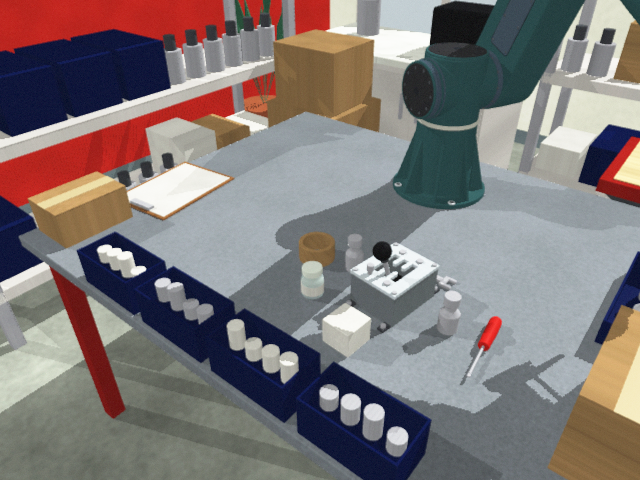

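View pics/side1.png

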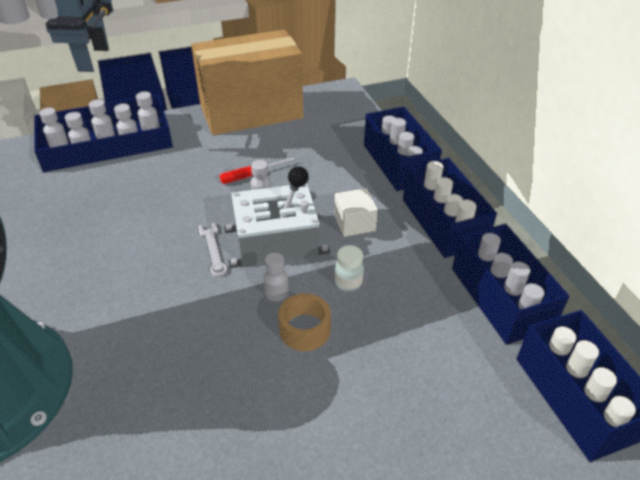

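Scene: console around (395,275), knob (382,251) leaning away from the robot. Side: console around (275,210), knob (298,177). I need enlarged crops to find the pin and fit the console pose.

```bash
python3 - <<'E'
import cv2,numpy as np
a=cv2.imread('pics/scene1.png')[225:325,335:465];b=cv2.imread('pics/side1.png')[155:255,215:345]
f=lambda x:cv2.resize(x,(780,600),interpolation=cv2.INTER_CUBIC)
cv2.imwrite('pics/c1.png',f(a));cv2.imwrite('pics/c2.png',f(b))
E
```

```text
(no output)
```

View pics/c1.png

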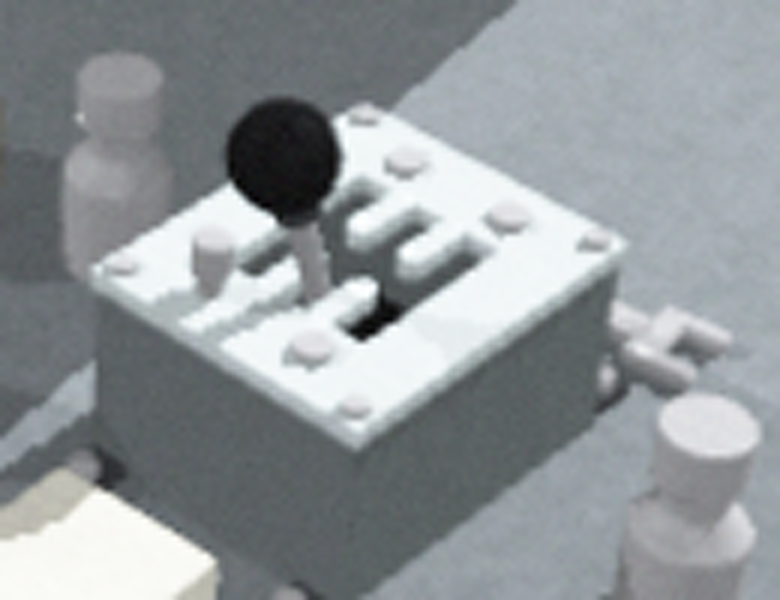

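View pics/c2.png

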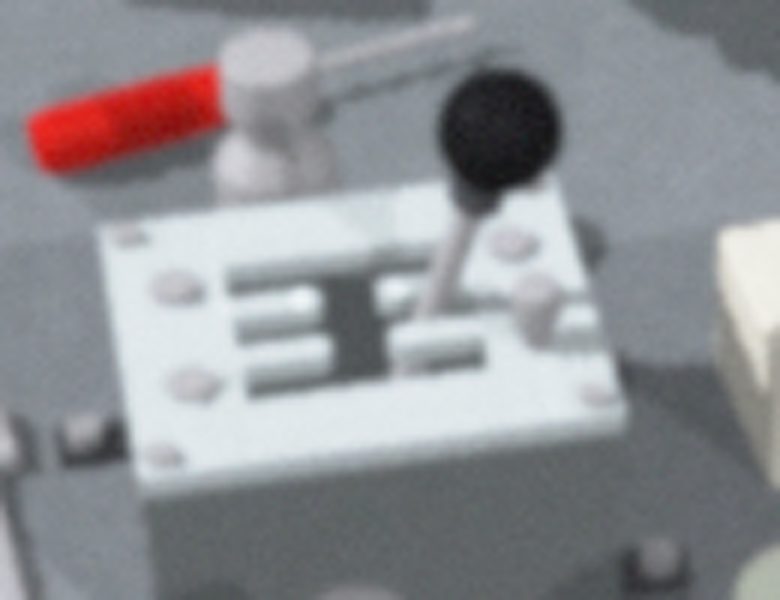

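Both crops agree: the tall pin is at the far-right corner (x +55, y −24) (c1 at 212,260; c2 at 537,310). The lever is in the middle column, leaning far. Next I fit the console pose and lever.

```bash
cat >h.py <<'E'
from cell import manip,snapshot,camera_info,nets
import cv2,numpy as np
from scipy.optimize import least_squares
from scipy.spatial.transform import Rotation as R
def proj(c,P):
    i=camera_info(c);q=(np.atleast_2d(P)-np.array(i['position']))@np.array(i['attitude']);q=q@np.array(i['mtx']).T
    return q[:,:2]/q[:,2:]
def knob(sel,sh,L=.150): return np.array([L*np.sin(sh),L*np.sin(sel)*np.cos(sh),.014+L*np.cos(sel)*np.cos(sh)])
def W(p,P):
    c,s=np.cos(p[2]),np.sin(p[2]);P=np.atleast_2d(P)
    return P@np.array([[c,-s,0],[s,c,0],[0,0,1]]).T+[p[0],p[1],0]
E
python3 - <<'E'
from h import *
C=np.array([[.075,-.062,.088],[.075,.062,.088],[-.075,.062,.088],[-.075,-.062,.088],[.055,-.024,.112]])
a=np.array([[93,275],[357,440],[627,240],[368,103],[212,240]])/6+[335,225]-.4
b=np.array([[627,412],[555,180],[100,228],[143,485],[537,288]])/6+[215,155]-.4
k1=np.array([283,157])/6+[335,225]-.4;k2=np.array([500,130])/6+[215,155]-.4
def f(p):
    K=W(p,knob(0,p[3]))
    return np.r_[(proj('scene',W(p,C))-a).ravel(),(proj('side',W(p,C))-b).ravel(),(proj('scene',K)-k1)[0],(proj('side',K)-k2)[0]]
r=least_squares(f,[.57,.17,0,.1],loss='soft_l1');print(r.x,np.round(f(r.x),1))
p=r.x
print('knob',W(p,knob(0,p[3])),'marker',W(p,[.055,-.024,.088]))
for n,s in(('cross',(0,0)),('crossR',(-.33,0)),('home',(-.33,.42))):print(n,W(p,knob(*s)))
E
```

```text
[ 0.54417077  0.1730711  -0.13602395  0.32955841] [-0.4 -1.1  0.  -1.5 -0.6  0.7 -1.5  0.3 -0.4 -0.4 -0.6 -0.1 -1.2 -1.9
  0.4 -0.4 -0.  -1.  -0.1 -0.7 -0.2 -0.  -0.1 -0.1]
knob [[0.59226616 0.16648833 0.1559278 ]] marker [[0.59540822 0.14183452 0.088     ]]
cross [[0.54417077 0.1730711  0.164     ]]
crossR [[0.5375795  0.12491363 0.15590635]]
home [[0.59875145 0.1208049  0.14357312]]
```

Request:
apply_moves([
  [0,0,0,-5,0,0],
  [0,0,0,-5,0,0],
  [0,0,0,-5,0,0],
  [0,-0.024,0.024,0,0,0],
  [0,-0.024,0.024,0,0,0],
  [0,-0.024,0.024,0,0,0],
  [0,-0.024,0.024,0,0,0],
  [0,-0.024,0.024,0,0,0],
  [0,-0.024,0.024,0,0,0],
  [0,-0.024,0.024,0,0,0],
  [0,-0.024,0.024,0,0,0],
  [0,-0.024,0.024,0,0,0],
  [0,-0.024,0.024,0,0,0],
  [0,-0.024,0.024,0,0,0],
  [0,-0.024,0.024,0,0,0],
], gripper=0)

```text
clock: 2.05
tool_pos: [0.5297, 0.3136, 0.2368]
tool_rot: [[0.002, 0.117, 0.993], [0.003, 0.993, -0.117], [-1.0, 0.004, 0.002]]
force: [0.4, 0.4, 0.6]
finger_gap: 0.0003
```

```bash
cat >>h.py <<'E'
P=np.array([.5442,.1731,-.136])
def st():
    o=manip.get_obs();t=np.array(o['tool_pos']);c,s=np.cos(P[2]),np.sin(P[2]);d=t[:2]-P[:2]
    T=np.array(o['tool_rot']);print('t',o['clock'],'console xy',np.round([c*d[0]+s*d[1],-s*d[0]+c*d[1]],4),'z',round(t[2],4),'yaw',round(np.arctan2(T[1,2],T[0,2]),3),'down',np.round(T[:,0],3),'F',np.round(o['force'],1),'gap',o['finger_gap'])
E
python3 -c "from h import *;st()"
```

```text
t 2.05 console xy [-0.0334  0.1372] z 0.2368 yaw -0.117 down [ 0.002  0.003 -1.   ] F [0.4 0.4 0.6] gap 0.00032757789526278796
```

Request:
apply_moves([
  [0,-0.023,0.0225,1,0,0],
  [0,-0.023,0.0225,0,0,0],
  [0,-0.023,0.0225,0,0,0],
  [0,-0.023,0.0225,0,0,0],
  [0,-0.023,0.0225,0,0,0],
  [0,-0.022,0.0225,0,0,0],
  [0,0,0,0,0,0],
  [0.017,0,0,0,0,0],
  [0.017,0,0,0,0,0],
  [0.017,0,0,0,0,0],
  [0.017,0,0,0,0,0],
  [0,0,0,0,0,0],
])

```text
clock: 3.05
tool_pos: [0.6559, 0.1452, 0.1689]
tool_rot: [[0.009, 0.143, 0.99], [0.004, 0.99, -0.143], [-1.0, 0.006, 0.008]]
force: [-0.5, 0.5, -0.6]
finger_gap: 0.0001
```

```bash
python3 -c "
from h import *;st()
cv2.imwrite('pics/s2.png',np.hstack([cv2.resize(snapshot(c)[y:y+130,x:x+130,::-1],(400,400),interpolation=cv2.INTER_CUBIC) for c,x,y in(('scene',320,190),('side',230,120))]))"
```

```text
t 3.05 console xy [ 0.1145 -0.0125] z 0.1689 yaw -0.143 down [ 0.009  0.004 -1.   ] F [-0.5  0.5 -0.6] gap 0.00014949322426590977
```

View pics/s2.png

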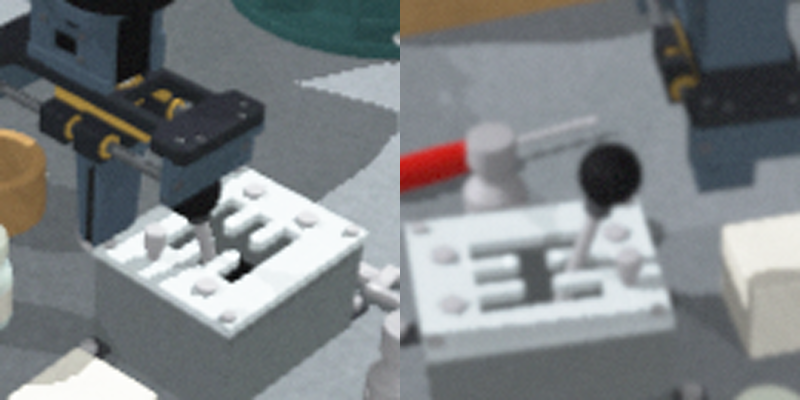

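The finger is on the far side of the knob, clear of it. I lower a bit, then pull towards the robot.

Request:
apply_moves([
  [0.017,0.012,0,0,0,0],
  [0,0,0,0,0,0],
  [0,0,-0.012,0,0,0],
  [0,0,-0.01,0,0,0],
  [0,0,-0.01,0,0,0],
  [0,0,-0.01,0,0,0],
  [0,0,-0.01,0,0,0],
  [0,0,-0.01,0,0,0],
  [0,0,0,0,0,0],
])

```text
clock: 3.9
tool_pos: [0.5958, 0.1678, 0.1642]
tool_rot: [[0.026, 0.142, 0.99], [0.007, 0.99, -0.142], [-1.0, 0.011, 0.025]]
force: [2.0, -0.2, -1.6]
finger_gap: 0.0002
```

```bash
cat >>h.py <<'E'
def kn():
    # knob direction fit from dark-blob centre of outline in both views
    cs={}
    for c in('scene','side'):
        snapshot(c);print(c,[(np.round(d['xyz'],3).tolist(),round(d['confidence'],2)) for d in nets.look_for(c,'knob_center')[:2]])
E
python3 -c "
from h import *;st();kn()"
```

```text
t 3.9 console xy [0.0519 0.0018] z 0.1642 yaw -0.142 down [ 0.026  0.007 -1.   ] F [ 2.  -0.2 -1.6] gap 0.00015924856474978087
scene [([0.56, 0.177, 0.156], 0.65)]
side [([0.554, 0.164, 0.163], 0.79)]
```

Request:
apply_moves([
  [0.006,0,-0.007,0,0,0],
  [0.003,0,-0.007,0,0,0],
  [0,0,-0.003,0,0,0],
  [0,0,0,0,0,0],
  [0,0,0,0,0,0],
])

```text
clock: 4.52
tool_pos: [0.5805, 0.1702, 0.1527]
tool_rot: [[0.026, 0.142, 0.989], [0.007, 0.99, -0.143], [-1.0, 0.011, 0.025]]
force: [2.1, -1.1, 1.7]
finger_gap: 0.0006
```

```bash
python3 - <<'E'
from h import *
st()
S=[snapshot(c) for c in('scene','side')]
cv2.imwrite('pics/s3.png',np.hstack([cv2.resize(s[y:y+100,x:x+100,::-1],(400,400),interpolation=cv2.INTER_CUBIC) for s,x,y in zip(S,(340,235),(215,145))]))
m={}
for c in('scene','side'):
    d=nets.outline_of(c,'knob_center')
    if d: v,u=np.nonzero(d[0]['pixels']);print(c,d[0]['confidence'],u.min(),u.max(),v.min(),v.max(),u.mean(),v.mean())
    print([ (s,proj(c,W(P,knob(0,s))).round(1).tolist()) for s in(-.05,0,.05,.1)])
E
```

```text
t 4.5167 console xy [0.0363 0.002 ] z 0.1527 yaw -0.143 down [ 0.026  0.007 -1.   ] F [ 2.1 -1.1  1.7] gap 0.0006256483941614088
scene 0.74 393 404 233 270 397.43949044585986 252.85987261146497
[(-0.05, [[399.4, 236.9]]), (0, [[397.1, 238.3]]), (0.05, [[394.8, 239.7]]), (0.1, [[392.5, 241.4]])]
side 0.83 261 278 165 218 270.914798206278 186.59417040358744
[(-0.05, [[267.7, 176.6]]), (0, [[271.8, 176.0]]), (0.05, [[275.8, 175.5]]), (0.1, [[279.8, 175.3]])]
```

View pics/s3.png

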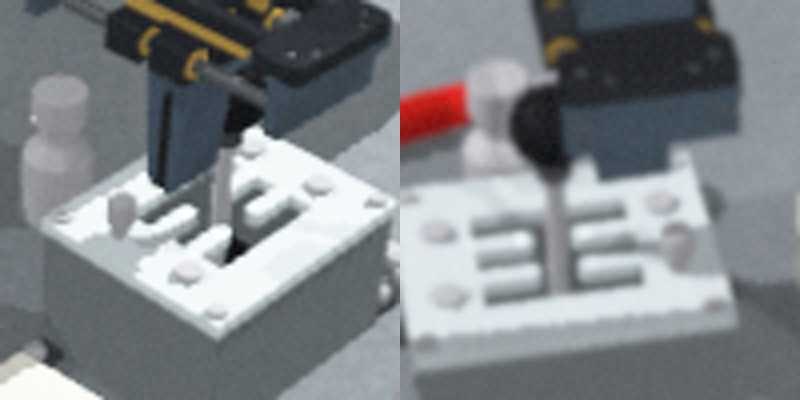

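The stem stands centred in the cross slot (side crop around 555,270). Now I go around to the left of the knob.

Request:
apply_moves([
  [0,0,0.015,0,0,0],
  [0,0,0.02,0,0,0],
  [0,0.002,0.02,0,1.4,0],
  [0,0.02,0,0,0,0],
  [0,0.02,0,0,0,0],
  [0,0.02,0,0,0,0],
  [0,0.008,0,0,0,0],
  [0,0,0,0,0,0],
  [0,0,-0.02,0,0,0],
  [0,0,-0.02,0,0,0],
  [0,0,-0.02,0,0,0],
  [0,0,-0.02,0,0,0],
  [0,0,0,0,0,0],
  [0,0,0,0,0,0],
])

```text
clock: 5.88
tool_pos: [0.5617, 0.2405, 0.1522]
tool_rot: [[-0.01, 0.145, 0.989], [0.009, 0.989, -0.145], [-1.0, 0.007, -0.011]]
force: [-0.2, -0.3, 0.2]
finger_gap: 0.0009
```

```bash
python3 - <<'E'
from h import *
st()
[snapshot(c) for c in('scene','side')]
for c in('scene','side'):
    d=nets.outline_of(c,'knob_center')
    if d: v,u=np.nonzero(d[0]['pixels']);print(c,d[0]['confidence'],u.min(),u.max(),v.min(),v.max(),u.mean(),v.mean())
E
```

```text
t 5.8833 console xy [0.0082 0.0691] z 0.1522 yaw -0.145 down [-0.01   0.009 -1.   ] F [-0.2 -0.3  0.2] gap 0.0009193155603041159
scene 0.77 388 405 229 269 396.12784090909093 244.92897727272728
side 0.73 220 293 159 183 239.245 173.4875
```

Request:
apply_moves([
  [0,-0.01,-0.007,0,0,0],
  [0,-0.01,0,0,0,0],
  [0,-0.01,0,0,0,0],
  [0,-0.01,0,0,0,0],
  [0,-0.01,0,0,0,0],
  [0,-0.01,0,0,0,0],
  [0,-0.008,0,0,0,0],
  [0,-0.008,0,0,0,0],
  [0,0,0,0,0,0],
])

```text
clock: 6.83
tool_pos: [0.545, 0.1578, 0.1516]
tool_rot: [[-0.008, 0.148, 0.989], [0.01, 0.989, -0.147], [-1.0, 0.009, -0.009]]
force: [0.3, 1.1, 0.1]
finger_gap: 0.0006
```

```bash
python3 - <<'E'
from h import *
st()
S=[snapshot(c) for c in('scene','side')]
cv2.imwrite('pics/s4.png',np.hstack([cv2.resize(s[y:y+100,x:x+100,::-1],(400,400),interpolation=cv2.INTER_CUBIC) for s,x,y in zip(S,(340,235),(215,145))]))
E
```

```text
t 6.8333 console xy [ 0.0029 -0.0151] z 0.1516 yaw -0.148 down [-0.008  0.01  -1.   ] F [0.3 1.1 0.1] gap 0.0005893038464101666
```

View pics/s4.png

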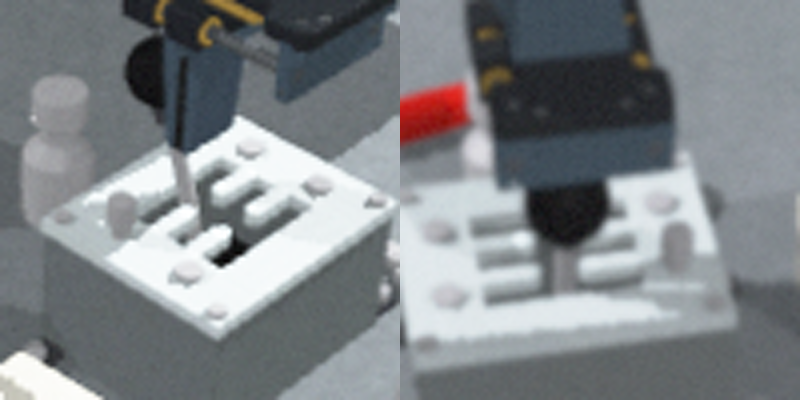

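The stem is now in the right column (side around 560,270). I push gently on to the select stop.

Request:
apply_moves([
  [0,-0.005,0,0,0,0],
  [0,-0.004,0,0,0,0],
  [0,0,0,0,0,0],
])

```text
clock: 7.18
tool_pos: [0.5441, 0.1501, 0.1516]
tool_rot: [[-0.007, 0.146, 0.989], [0.01, 0.989, -0.146], [-1.0, 0.009, -0.009]]
force: [0.4, 3.2, 0.2]
finger_gap: 0.0008
```

Request:
apply_moves([
  [0,0.012,0,0,0,0],
  [0,0.014,0,0,0,0],
  [0,0,0,0,0,0],
  [0,0,-0.02,0,0,0],
  [0,0,-0.02,0,0,0],
  [0,0,-0.02,0,0,0],
  [0,0,-0.008,0,0,0],
  [0,0,0,0,0,0],
  [0.004,-0.018,0,0,0,0],
  [0,-0.018,0,0,0,0],
  [0,-0.015,0,0,0,0],
  [0,0,0,0,0,0],
  [0,0,0,0,0,0],
])

```text
clock: 8.27
tool_pos: [0.4764, 0.1422, 0.1489]
tool_rot: [[-0.003, 0.139, 0.99], [0.01, 0.99, -0.139], [-1.0, 0.01, -0.004]]
force: [0.2, -0.3, -0.5]
finger_gap: 0.0006
```

```bash
python3 - <<'E'
from h import *
st()
S=[snapshot(c) for c in('scene','side')]
cv2.imwrite('pics/s5.png',np.hstack([cv2.resize(s[y:y+100,x:x+100,::-1],(400,400),interpolation=cv2.INTER_CUBIC) for s,x,y in zip(S,(340,235),(215,145))]))
E
```

```text
t 8.2667 console xy [-0.063  -0.0398] z 0.1489 yaw -0.14 down [-0.003  0.01  -1.   ] F [ 0.2 -0.3 -0.5] gap 0.0005570811049252373
```

View pics/s5.png

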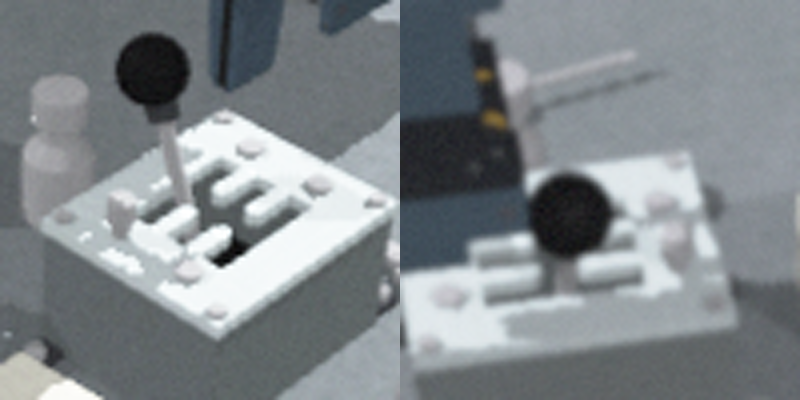

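The lever leans right in the cross slot and the finger is on the near side, clear. Now I push it away from the robot.

Request:
apply_moves([
  [0,-0.008,0.006,0,0,0],
  [0,0,0.01,0,0,0],
  [0,0,0.01,0,0,0],
  [0,0,0.01,0,0,0],
  [0,0,0.01,0,0,0],
  [0,0,0.01,0,0,0],
  [0,0,0.01,0,0,0],
  [0,0,0,0,0,0],
])

```text
clock: 9.03
tool_pos: [0.5486, 0.1256, 0.148]
tool_rot: [[-0.004, 0.137, 0.991], [0.01, 0.991, -0.137], [-1.0, 0.01, -0.006]]
force: [-0.3, 0.5, 0.6]
finger_gap: 0.0006
```

```bash
python3 -c "
from h import *;st()"
```

```text
t 9.0333 console xy [ 0.0108 -0.0465] z 0.148 yaw -0.137 down [-0.004  0.01  -1.   ] F [-0.3  0.5  0.6] gap 0.0005676723947301201
```

Request:
apply_moves([
  [0,0,0.006,0,0,0],
  [0,0,0.005,0,0,0],
  [0,0,0.004,0,0,0],
  [0,0,0.003,0,0,0],
  [0,0,0,0,0,0],
])

```text
clock: 9.45
tool_pos: [0.5657, 0.1229, 0.146]
tool_rot: [[-0.011, 0.137, 0.99], [0.01, 0.991, -0.137], [-1.0, 0.008, -0.012]]
force: [-5.9, 0.1, 3.9]
finger_gap: 0.0003
```

```bash
python3 - <<'E'
from h import *
st()
S=[snapshot(c) for c in('scene','side')]
cv2.imwrite('pics/s6.png',np.hstack([cv2.resize(s[y:y+100,x:x+100,::-1],(400,400),interpolation=cv2.INTER_CUBIC) for s,x,y in zip(S,(330,250),(215,145))]))
E
```

```text
t 9.45 console xy [ 0.0281 -0.0469] z 0.146 yaw -0.137 down [-0.011  0.01  -1.   ] F [-5.9  0.1  3.9] gap 0.0002803764783095153
```

View pics/s6.png

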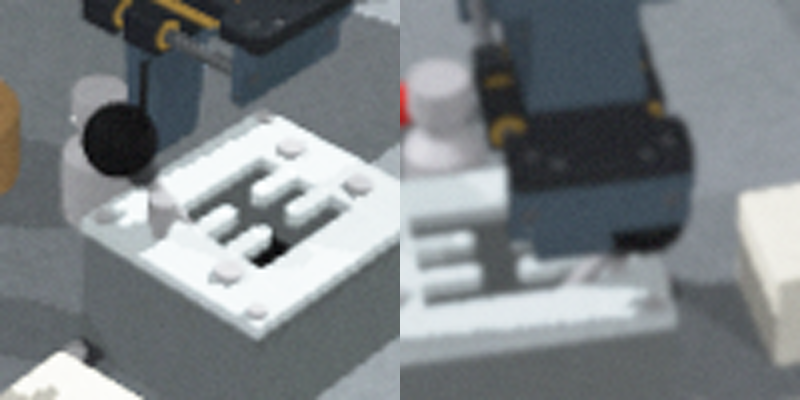

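The force is rising and the position matches the stop. One more short push, then I back off and lift.

Request:
apply_moves([
  [0,0,0.006,0,0,0],
  [0,0,0.006,0,0,0],
  [0,0,0,0,0,0],
])

```text
clock: 9.8
tool_pos: [0.5711, 0.1217, 0.1431]
tool_rot: [[-0.026, 0.137, 0.99], [0.01, 0.991, -0.137], [-1.0, 0.006, -0.027]]
force: [-9.3, 1.4, 7.1]
finger_gap: 0.0004
```

Request:
apply_moves([
  [0,0,-0.015,0,0,0],
  [0,0,-0.02,0,0,0],
  [0,0,-0.025,0,0,0],
  [0,0,-0.025,0,0,0],
  [-0.02,0,-0.02,0,0,0],
  [-0.03,0,-0.01,0,0,0],
  [-0.03,0,0,0,0,0],
  [-0.03,0,0,0,0,0],
  [-0.02,0,0,0,0,0],
  [0,0,0,0,0,0],
  [0,0,0,0,0,0],
  [0,0,0,0,0,0],
])

```text
clock: 10.8
tool_pos: [0.4573, 0.1369, 0.2834]
tool_rot: [[-0.019, 0.135, 0.991], [0.01, 0.991, -0.135], [-1.0, 0.008, -0.02]]
force: [0.2, 0.1, -0.0]
finger_gap: 0.0003
```

```bash
python3 - <<'E'
from h import *
st()
S=[snapshot(c) for c in('scene','side')]
cv2.imwrite('pics/s7.png',np.hstack([cv2.resize(s[y:y+130,x:x+130,::-1],(400,400),interpolation=cv2.INTER_CUBIC) for s,x,y in zip(S,(320,230),(205,145))]))
m={}
for c in('scene','side'):
    d=nets.outline_of(c,'knob_center')
    if d:
        v,u=np.nonzero(d[0]['pixels']);print(c,d[0]['confidence'],u.min(),u.max(),v.min(),v.max());m[c]=[np.median(u),np.median(v)]
print(m,[proj(c,W(P,knob(-.33,.42))) for c in m])
r=least_squares(lambda q:np.concatenate([(proj(c,W(P,knob(*q)))-m[c])[0] for c in m]),[-.33,.4]);print('select,shift',r.x,r.fun)
for l in('fitting_a','white_box','tape_roll','jar'): print(l,[np.round(d['xyz'],3).tolist() for d in nets.look_for('side',l)[:2]])
E
```

```text
t 10.8 console xy [-0.0812 -0.0477] z 0.2834 yaw -0.136 down [-0.019  0.01  -1.   ] F [ 0.2  0.1 -0. ] gap 0.0002974802321394959
scene 0.89 351 370 240 260
side 0.6 292 320 187 215
{'scene': [np.float64(362.0), np.float64(249.0)], 'side': [np.float64(308.0), np.float64(199.0)]} [array([[361.09738875, 249.12552118]]), array([[309.17662461, 195.32757619]])]
select,shift [-0.36773542  0.39767697] [-1.78320769 -1.31337395  0.09150516 -1.39199211]
fitting_a [[0.506, 0.028, 0.049], [0.553, 0.308, 0.071]]
white_box []
tape_roll [[0.521, -0.062, 0.035]]
jar [[0.632, 0.002, 0.051], [0.545, 0.125, 0.083]]
```

View pics/s7.png

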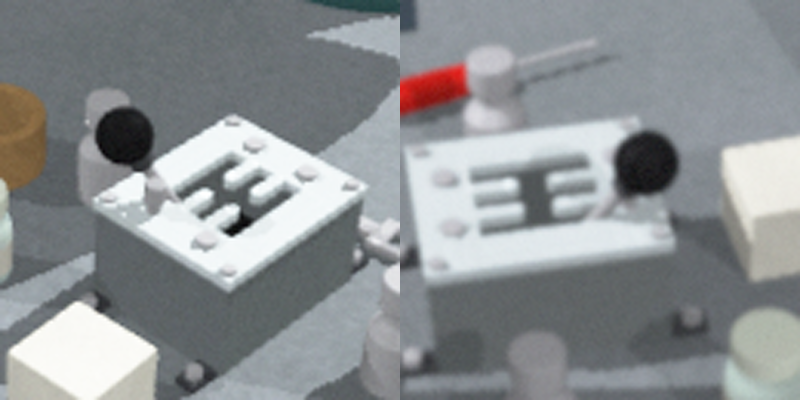

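The picture shows the lever in the far-right slot against the marked end, with the arm clear. I hand in.

```bash
python3 -c "
from cell import job;print(job.sign_off())"
```

```text
the job is handed in; nothing more can be done
None
```

The lever is home in the far-right slot, the one with the marker pin, and the job was handed in at about 11 s. With the fingers shut, I pulled the knob back to the cross slot. I then pushed it right to the side stop and away to the end of the slot, and lifted the arm clear.

**Lever position:** the last image fit gave shift ≈ 0.40 and select ≈ -0.37 rad. The select value is just past its 0.36 stop and the fit was off by 1–2 pixels, so I read it as being at the stop. On the final push the force rose from 6 to 11–12 N, consistent with the end stop. The hinge alone needs only 2–3 N.

**Arm and loose things:** after backing off, the wrist force read about 0 N. The right-hand fitting, the tape roll and the jar are within 5 mm of their first measured positions, and so is the left fitting, though on a weaker detection. The network did not find the white box in its last check, but it looks in place in the final picture. I did not re-measure the wrench or the screwdriver; the arm never went near them at table height.

I viewed 10 pictures.

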